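# Load the sensor board test station

## Robot

A 6-joint arm with a two-finger parallel gripper is mounted at the origin on the work surface. World frame = base frame: x ahead of the robot, y to its left, z up, the work surface at z = 0. Lengths are in m, angles in degrees, forces in N, time in s.
With the tool pointing down it reaches from about 0.3 to 0.75 m from the base axis. Payload 8.5 kg.
Tool frame: the origin (TCP) lies between the finger pads; the fingertips stand env.finger_overhang ahead of it and the grasp point (between the pads) lies 2 mm behind it (env.finger_overhang is the distance from the TCP to the fingertips, in m); z points along the fingers, y is the line along which they close (so a half turn about z gives the same grasp; the last joint's range is limited). The gripper opens to 85 mm and grips with 20 to 120 N. Pads are 22 mm wide; open, the fingers measure 114 mm over their backs; the gripper's body (76 mm by 85 mm) begins 54 mm behind the grasp point. The pads swing forward as they close: fully open they stand 13 mm farther back than shut.
Start: joints at [61.518, 21.807, 74.336, -0, 83.858, -12.336], TCP at [0.153, 0.528, 0.248] pointing down, gripper open.
Joint ranges: [-178.18, 178.18], [-50.72, 133.34], [12.68, 142.11], [-81.47, 261.47], [9.98, 163.14], [-165.26, 165.26]. Speed limits (degrees/s): [136.94, 136.94, 180, 180, 180, 180].

## Interface

Orientations are given as a 3x3 rotation matrix whose columns are the frame's x, y, z axes.
In Python, from rig import env gives the robot as it stands. The module is installed in compiled form; this text tells all that it offers.
- The arm moves only by the tool jog_arm, never from a script. Its arguments are lists of equal length, an entry for each row: "hand": the finger opening in m, from 0 to 0.0854; "travel": the shift along the world's x, y, z in m, a list of three; "yaw": the turn about the world's z in rad. A call has exactly 5 rows; each row shifts and turns the commanded pose from where the row before left it; what a row does not reach is not made up. A row lasts 1/8 s, in which the tool goes at most 62.5 mm and 10.7 degrees, less where a joint would pass 70% of its speed; a pose out of reach is approached as far as the arm can. A call is refused whole if a number of a shift passes 0.0625 or a number of a turn 0.188, either way. A call with a gripper value outside its range is refused whole. The fingers move at their own pace and stop on an object; "grip_force" is the grip in N (left out, the last holds). Time passes only in rows, so rows that do not move let the fingers close, or fill a call up. It gives the time, the measured TCP pose, the force, the opening and the grip force at its end, in the units of the state.
- env.observe(): the state, without advancing time (a new reading comes with each control period).
- env.get_image(name): name is "side" or "top"; returns the picture (480x640x3 uint8, red, green, blue); there is no depth.
- env.calibration(name): a dict with "fx", "fy", "cx", "cy" (pixels), "k1" (the pictures are not rectified: a ray, as slopes to the right and down, at radius r is drawn at 1 + k1 r^2 times it, then the intrinsics apply), "position" and "rotation" of the camera in the world. Camera axes: x right, y down, z forward; pixel columns grow to the right and rows downward; lengths in m; the calibration is good to about 2 mm. A picture is of the moment at which its call begins. calibration takes no time and is no camera call.
- env.close_job(): hands the job in; it is judged then, once.
The state is a dict: "time_s": time; "q": joint angles; "qvel": joint speeds; "joint_efforts": joint torques, N m; "position": TCP position; "tool_rot": TCP orientation; "ft_force": force on the tool from outside, world axes, zero at the start; "wrist_torque": the same for the moment, N m; "grip_width": finger opening in m; "gripper_force": force on a finger pad.
Only numpy, scipy, OpenCV 4.12 (cv2) and the standard library are available. Lean on these libraries where they do the work, as an engineer would, in place of code of your own. Each camera call takes 0.05 s, during which the arm holds its last target. There are 200 camera calls.

## Task

Load the test station: lay each of the three finished sensor boards (the black ones with a gold capsule standing on them) flat inside the white-rimmed holder of its own outline - round, square and two-lobed. Only once all three lie in their holders, lift the green circuit card out of its low grey stand and slide it edgewise down between the two tall white card guides until it is fully home. Set every part down rather than dropping it, and let go of everything; the bare boards without a capsule are not used.

Things in the scene. Friction and masses are not known exactly. Their poses are not given: they have to be found in the camera images.
- round_board: Round black circuit board, 52 mm across, 5 mm thick. A gold-coloured upright capsule, 26 mm across, stands in its middle, 5 to 25 mm above the underside: grip it there from above, in any direction. Flat chips beside it reach 7 mm. Lies on the table; 35 to 80 g. Origin: centre of the underside; z up.
- square_board: Square black circuit board, 48 mm by 48 mm, 5 mm thick, sides along its x and y. A gold-coloured upright capsule, 26 mm across, stands in its middle, 5 to 25 mm above the underside: grip it there from above, in any direction. Flat chips beside it reach 7 mm. Lies on the table; 35 to 80 g. Origin: centre of the underside; z up.
- lobed_board: Two-lobed (peanut-shaped) black circuit board, 84 mm long along its x, 40 mm wide over the lobes (along y), 28 mm at the waist, 5 mm thick, the same either way round. A gold-coloured upright capsule, 26 mm across, stands in its middle, 5 to 25 mm above the underside: grip it there from above, in any direction. Flat chips beside it reach 7 mm. Lies on the table; 35 to 80 g. Origin: centre of the underside; z up.
- round_nest: Holder for the round board: round white rim, 64 mm across inside. Fixed. Its dark base plate, 4 mm thick, is the floor for the board; the rim's top is 10 mm above the table and leaves 6 mm all round the board. Origin: centre of the underside, on the table; z up.
- square_nest: Holder for the square board: square white rim, 60 mm by 60 mm inside, sides along its x and y. Fixed. Its dark base plate, 4 mm thick, is the floor for the board; the rim's top is 10 mm above the table and leaves 6 mm all round the board. Origin: centre of the underside, on the table; z up.
- lobed_nest: Holder for the two-lobed board: two-lobed white rim, inside 96 mm long along its x and 52 mm wide over the lobes. Fixed. Its dark base plate, 4 mm thick, is the floor for the board; the rim's top is 10 mm above the table and leaves 6 mm all round the board. Origin: centre of the underside, on the table; z up.
- card: Green card standing upright in the grey stand: 70 mm wide (its y), 4 mm thick (its x; chips on both faces are flat), 62 mm tall. On its top edge a black connector block, 36 mm along y, 12 mm thick (x), 60 to 82 mm above the card's lower edge: grip it there from above, fingers closing along x. 50 to 100 g. Origin: centre of the lower edge; z up. Same either way round.
- card_stand: Where the card stands at the start: a low grey block fixed to the table, 34 by 92 mm, 25 mm high, with a slot 76 mm long (along its y), 6.6 mm wide, whose floor is 5 mm above the table. Origin: centre of its underside; z up.
- card_guides: Fixed base plate, 56 x 104 mm, 6 mm thick, with two white grooved posts facing each other along y, 52 mm high, with flared mouths to 64 mm. The grooves take the card's side edges: 7 mm wide (x), 75 mm from bottom to bottom (y); the flares add 8 mm on each side. Home: card's edge on the plate, 6 mm above the table, its y along the guides' y. Origin: centre of the underside; z up.
Mind the look-alikes: they are no part of the job. Leave any blue look-alike of the lobed_board alone.

How it is judged:
By the outcome, as a careful person would: the job done as asked, in the order asked, and still so for the second after the job is handed in, with the robot touching nothing.
It also fails if it takes over 112 s, if anything falls off the work surface, if the arm or the gripper's body presses on something with over 40 N, if the wrist force passes 120 N, or if a joint passes its speed limit or range.

## Working session

There is one attempt and no reset: what is moved stays moved. The work goes in short steps, Python scripts to look and compute and a tool call to move; the robot and the scene stay as the last step left them, time stands still between calls to the robot, and variables do not carry over. Pictures are saved under pics/ and viewed, at most 14 in all, crops included, and the job is handed in when it is done.

Besides the shell and the picture viewer there is one more tool, called after "Request:" by a JSON object that holds its "fn" and its "kwargs", one argument or row to a line. jog_arm: Moves the arm, as the interface text tells. Its arguments: {"type":"object","properties":{"hand":{"type":"array"},"travel":{"type":"array"},"yaw":{"type":"array"},"grip_force":{"type":"number"}},"required":["hand","travel","yaw"]}

```bash
mkdir -p pics; python3 - <<'E'
from rig import env
import cv2
for n in("top","side"):
    im=env.get_image(n); cv2.imwrite(f"pics/{n}0.png",im[:,:,::-1]); print(n,env.calibration(n))
print(env.finger_overhang,env.observe())
E
```

```text
top {'fx': 488.0111655308136, 'fy': 488.0111655308136, 'cx': 325.52096684739024, 'cy': 229.3131095189698, 'k1': -0.0006164057269391149, 'position': array([0.38781292, 0.016317  , 0.96701214]), 'rotation': array([[-0.00723835, -0.99487898,  0.10081378],
       [-0.99960553,  0.00446294, -0.02772846],
       [ 0.02713653, -0.10097472, -0.99451884]])}
side {'fx': 442.124242830394, 'fy': 442.124242830394, 'cx': 321.85551317455287, 'cy': 235.4088637783073, 'k1': -0.062031985480109283, 'position': array([0.3715871 , 0.66375752, 0.73045508]), 'rotation': array([[-0.99252309, -0.08182084,  0.09057188],
       [-0.12184658,  0.70774522, -0.69588082],
       [-0.00716426, -0.70171365, -0.71242307]])}
0.017 {'time_s': 0.1, 'q': array([ 6.15186728e+01,  2.18353924e+01,  7.43779198e+01,  1.96614366e-03,
        8.38576110e+01, -1.23349713e+01]), 'qvel': array([-0.09509437,  0.00501058, -0.27709218,  0.0518237 ,  0.03628991,
        0.03741311]), 'joint_efforts': array([ 3.22787550e-03, -4.49222445e+01, -2.31657958e+01, -1.48222921e-04,
        3.62297265e-03, -2.51129046e-05]), 'position': array([0.15282428, 0.52810058, 0.24780445]), 'tool_rot': array([[-9.60553355e-01,  2.78095068e-01, -6.20282616e-04],
       [ 2.78095600e-01,  9.60552804e-01, -1.07176010e-03],
       [ 2.97763009e-04, -1.20198062e-03, -9.99999233e-01]]), 'ft_force': array([ 0.2811519 , -0.60311146,  0.31762746]), 'wrist_torque': array([ 0.0447889 ,  0.0522513 , -0.02130248]), 'gripper_force': 0.0, 'grip_width': 0.08575307262563502}
```

View pics/top0.png

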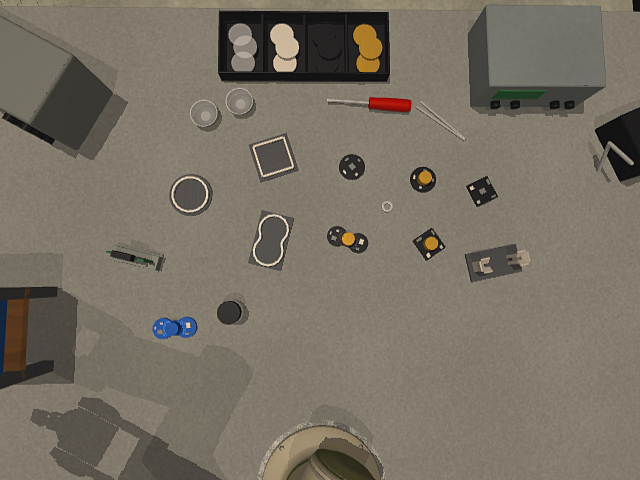

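View pics/side0.png

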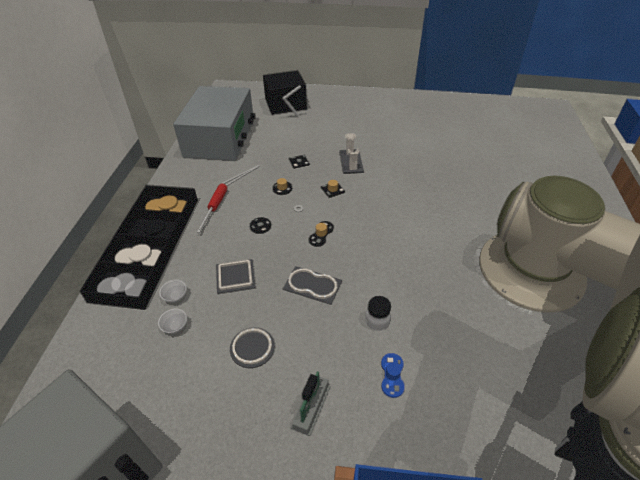

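The top view shows these candidates:
- **Capsule boards:** round (423,179), square (430,244), lobed (348,239). These fit the description: black with a gold capsule.
- **Bare or blue look-alikes:** (351,167), (482,191) and blue (175,328). I'll leave these alone.
- **Nests:** round (190,194), square (273,157), lobed (271,240).
- **Card and guides:** card in stand (136,257), guides (497,263).

Next I'll build metric orthophotos from both cameras.

```bash
cat > h.py <<'E'
from rig import env
import numpy as np, cv2
from scipy.optimize import least_squares
C={n:env.calibration(n) for n in("top","side")}
def proj(n,P):
    c=C[n]; p=(np.atleast_2d(P)-c["position"])@c["rotation"]
    s=p[:,:2]/p[:,2:]; s=s*(1+c["k1"]*(s**2).sum(1,keepdims=True))
    return s*[c["fx"],c["fy"]]+[c["cx"],c["cy"]]
def ortho(n,im,x0,x1,y0,y1,z,r=0.0005):
    """picture up=+x, left=+y"""
    xs=np.arange(x1,x0,-r); ys=np.arange(y1,y0,-r)
    X,Y=np.meshgrid(xs,ys,indexing="ij")
    m=proj(n,np.c_[X.ravel(),Y.ravel(),np.full(X.size,z)]).reshape(X.shape+(2,)).astype(np.float32)
    return cv2.remap(im,m[...,0],m[...,1],cv2.INTER_CUBIC)
def tri(pt,ps):
    f=lambda P:np.r_[(proj("top",P)[0]-pt),(proj("side",P)[0]-ps)]
    s=least_squares(f,[.45,0,.02]); return s.x,s.fun
def back(n,px,z):
    s=least_squares(lambda P:proj(n,[*P,z])[0]-px,[.45,0.]); return s.x
E
python3 - <<'E'
from h import *
T=cv2.imread("pics/top0.png");S=cv2.imread("pics/side0.png")
for nm,px,z in [("round",(423,179),.005),("square",(430,244),.005),("lobed",(348,239),.005),("rnest",(190,194),.01),("snest",(273,157),.01),("lnest",(271,240),.01),("stand",(136,257),.025),("guides",(497,263),.006)]:
    print(nm,back("top",px,z).round(4))
def gold(im,rect):
    x,y,w,h=rect; hs=cv2.cvtColor(im,cv2.COLOR_BGR2HSV)[y:y+h,x:x+w]
    m=cv2.inRange(hs,(10,120,60),(28,255,255)); k,l,st,ce=cv2.connectedComponentsWithStats(m)
    i=1+st[1:,4].argmax(); return ce[i]+[x,y],st[i]
for nm,a,b in [("round",(400,155,50,50),(265,165,40,35)),("square",(408,222,45,45),(318,170,35,35)),("lobed",(325,215,45,45),(305,215,35,35))]:
    pa,sa=gold(T,a);pb,sb=gold(S,b); print(nm,pa.round(1),pb.round(1),sa[2:],sb[2:],tri(pa,pb)[0].round(4),tri(pa,pb)[1].round(1))
cs=[("round",.005),("square",.005),("lobed",.005),("rnest",.01),("snest",.01),("lnest",.01),("stand",.025),("guides",.006)]
px=[(423,179),(430,244),(348,239),(190,194),(273,157),(271,240),(136,257),(497,263)]
rows=[]
for im,n in((T,"top"),(S,"side")):
    rows.append([ cv2.resize(ortho(n,im,c[0]-.065,c[0]+.065,c[1]-.065,c[1]+.065,z),(200,200)) for (nm,z),p in zip(cs,px) for c in [back("top",p,z)]])
cv2.imwrite("pics/o1.png",np.vstack([np.hstack(r) for r in (rows[0][:4],rows[1][:4])]))
cv2.imwrite("pics/o2.png",np.vstack([np.hstack(r) for r in (rows[0][4:],rows[1][4:])]))
E
```

```text
round [ 0.5863 -0.2077]
square [ 0.4551 -0.218 ]
lobed [ 0.4658 -0.0549]
rnest [0.556  0.2564]
snest [0.6304 0.0935]
lnest [0.4642 0.0968]
stand [0.4318 0.3525]
guides [ 0.4165 -0.3506]
round [424.1 177.6] [281.7 183.8] [ 15  15 169] [10 11 89] [ 0.5872 -0.2074  0.0155] [-0.  -0.1  0.2  0. ]
square [430.2 243. ] [332.4 185.4] [ 15  15 170] [ 10  12 100] [ 0.4568 -0.2161  0.0153] [-0.  -0.2  0.3  0. ]
lobed [347.8 238.5] [321.1 229.4] [ 13  14 145] [ 11  14 123] [ 0.4663 -0.0537  0.0155] [-0.  -0.1  0.1  0. ]
```

View pics/o1.png

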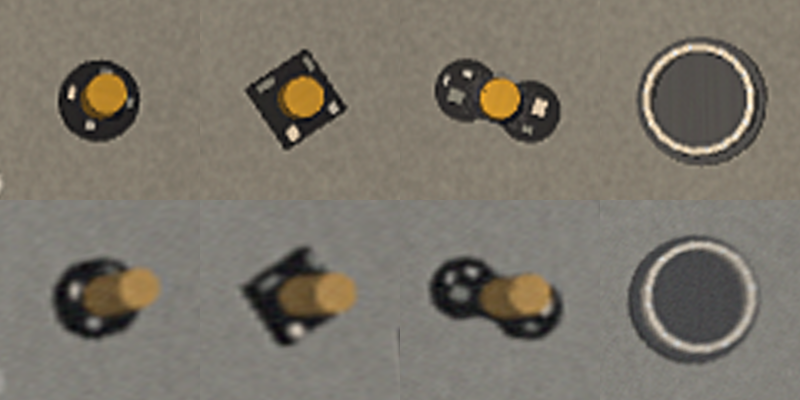

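View pics/o2.png

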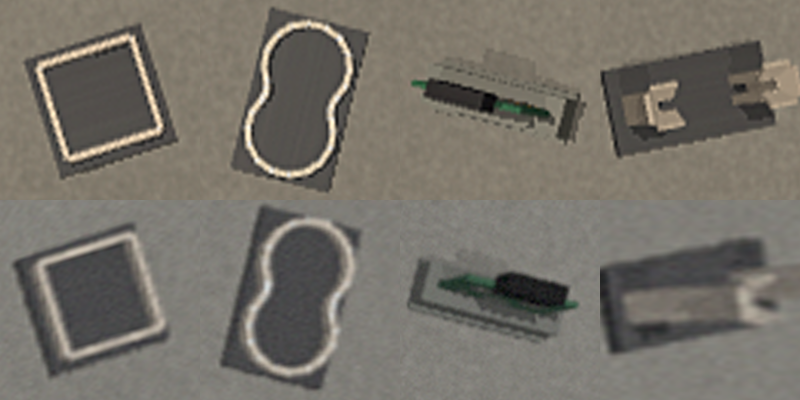

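The crops confirm the three gold-capsule boards, and they show the nests, the card in its stand and the guides. Next I'll fit centres and angles.

```bash
cat > fit.py <<'E'
from h import *
R=.0005
def om(n,im,c,z,half=.065):
    return ortho(n,im,c[0]-half,c[0]+half,c[1]-half,c[1]+half,z,R)
def w(c,p,half=.065): return np.array([c[0]+half-p[1]*R, c[1]+half-p[0]*R])
def rect(m,c,half=.065):
    cs,_=cv2.findContours(m,cv2.RETR_EXTERNAL,cv2.CHAIN_APPROX_NONE); k=max(cs,key=cv2.contourArea)
    k=cv2.convexHull(k); q=cv2.boxPoints(cv2.minAreaRect(k)); q=np.array([w(c,p,half) for p in q])
    e=[q[1]-q[0],q[2]-q[1]]; e.sort(key=lambda v:-np.hypot(*v))
    return q.mean(0).round(4),[round(float(np.hypot(*v)),4) for v in e],round(float(np.degrees(np.arctan2(e[0][1],e[0][0]))%180),1)
def biggest(m):
    k,l,st,ce=cv2.connectedComponentsWithStats(m); i=1+st[1:,4].argmax(); return (l==i).astype(np.uint8)*255
E
python3 - <<'E'
from fit import *
I={"top":cv2.imread("pics/top0.png"),"side":cv2.imread("pics/side0.png")}
for n in I:
    im=I[n]; print(n)
    for nm,c,z in [("rnest",(.556,.2564),.01),("snest",(.6304,.0935),.01),("lnest",(.4642,.0968),.01)]:
        g=om(n,im,c,z).max(2); m=biggest(cv2.threshold(g,165 if n=="top" else 140,255,cv2.THRESH_BINARY)[1]); print(nm,rect(m,c))
    for nm,c in [("round",(.5863,-.2077)),("square",(.4551,-.218)),("lobed",(.4658,-.0549))]:
        o=om(n,im,c,.005); hs=cv2.cvtColor(o,cv2.COLOR_BGR2HSV); g=o.max(2)
        m=cv2.bitwise_or(cv2.inRange(g,0,75),cv2.inRange(hs,(8,110,60),(30,255,255))); m=biggest(cv2.morphologyEx(m,cv2.MORPH_CLOSE,np.ones((9,9))))
        print(nm,rect(m,c))
        o=om(n,im,c,.025); hs=cv2.cvtColor(o,cv2.COLOR_BGR2HSV); m=biggest(cv2.inRange(hs,(8,110,130 if n=='side' else 160),(30,255,255))); print("  cap",rect(m,c))
    c=(.4165,-.3506); o=om(n,im,c,.006); m=biggest(cv2.morphologyEx(cv2.inRange(o.max(2),0,85),cv2.MORPH_CLOSE,np.ones((5,5)))); print("guides",rect(m,c))
    c=(.43,.35); o=om(n,im,c,.087); m=biggest(cv2.inRange(o.max(2),0,48)); print("conn",rect(m,c))
A=[]
for n,im in I.items():
    A.append(np.hstack([cv2.resize(ortho(n,im,c[0]-.07,c[0]+.07,c[1]-.07,c[1]+.07,z,.0005),(265,265)) for c,z in [((.4165,-.3506),.064),((.43,.35),.087),((.43,.35),.025)]]))
cv2.imwrite("pics/o3.png",np.vstack(A))
E
```

```text
top
rnest (array([0.5565, 0.2579], dtype=float32), [0.071, 0.071], 0.0)
snest (array([0.632 , 0.0941], dtype=float32), [0.0684, 0.068], 17.7)
lnest (array([0.4649, 0.0981], dtype=float32), [0.1031, 0.0593], 165.7)
round (array([ 0.5861, -0.2067], dtype=float32), [0.0525, 0.052], 0.0)
  cap (array([ 0.5867, -0.2073], dtype=float32), [0.024, 0.0237], 135.0)
square (array([ 0.4557, -0.2153], dtype=float32), [0.0492, 0.0492], 33.7)
  cap (array([ 0.4558, -0.2157], dtype=float32), [0.0245, 0.0241], 70.0)
lobed (array([ 0.4655, -0.0534], dtype=float32), [0.0833, 0.0398], 71.6)
  cap (array([ 0.4653, -0.0533], dtype=float32), [0.0246, 0.0244], 20.6)
guides (array([ 0.4175, -0.342 ], dtype=float32), [0.1069, 0.0572], 101.5)
conn (array([0.433 , 0.3588], dtype=float32), [0.0333, 0.0119], 76.0)
side
rnest (array([0.558 , 0.2566], dtype=float32), [0.0725, 0.072], 90.0)
snest (array([0.6336, 0.0928], dtype=float32), [0.0714, 0.0689], 107.8)
lnest (array([0.4671, 0.0967], dtype=float32), [0.105, 0.0628], 166.5)
round (array([ 0.5862, -0.2092], dtype=float32), [0.064, 0.0535], 72.6)
  cap (array([ 0.5878, -0.2074], dtype=float32), [0.0245, 0.023], 90.0)
square (array([ 0.4599, -0.2183], dtype=float32), [0.0627, 0.0499], 123.4)
  cap (array([ 0.4574, -0.2155], dtype=float32), [0.024, 0.0235], 90.0)
lobed (array([ 0.4668, -0.0521], dtype=float32), [0.0868, 0.0422], 74.2)
  cap (array([ 0.4676, -0.0532], dtype=float32), [0.0247, 0.024], 45.0)
guides (array([ 0.4195, -0.3397], dtype=float32), [0.1117, 0.0568], 101.2)
conn (array([0.4323, 0.3628], dtype=float32), [0.044, 0.0156], 78.1)
```

View pics/o3.png

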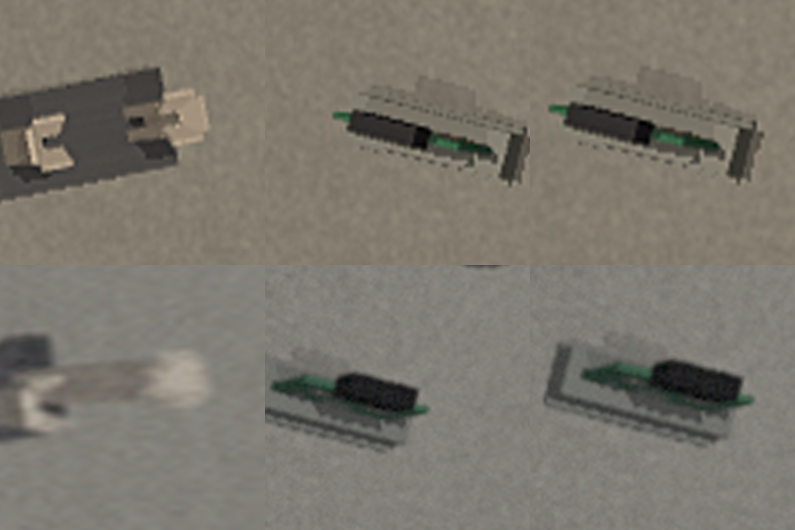

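Estimates from averaging both views:

| Item | x, y (m) | Angle (deg) |
|---|---|---|
| Lobed board | .466, -.0533 | 71.6 |
| Lobed nest | .466, .0975 | 165.7 |
| Square board | .4566, -.2156 | 33.7 |
| Square nest | .6328, .0935 | 17.7 |
| Round board | .587, -.2073 | any |
| Round nest | .557, .257 | any |
| Card connector | .433, .358 | y at 76 |
| Guides | .418, -.342 | y at 101.5 |

I'll start with the lobed board.

Request:
{"fn": "jog_arm", "kwargs": {
  "hand": [0.06, 0.06, 0.06, 0.06, 0.06],
  "travel": [
    [0.0209, -0.0388, -0.008],
    [0.0209, -0.0388, -0.008],
    [0.0209, -0.0388, -0.008],
    [0.0209, -0.0388, -0.008],
    [0.0209, -0.0388, -0.008]
  ],
  "yaw": [0, 0, 0, 0, 0],
  "grip_force": 40
}}

```text
time_s: 0.72
position: [0.2578, 0.333, 0.208]
tool_rot: [[-0.961, 0.278, -0.0], [0.278, 0.961, -0.0], [0.0, -0.0, -1.0]]
ft_force: [0.6, 0.1, -0.3]
grip_width: 0.0602
gripper_force: 0.0
```

Request:
{"fn": "jog_arm", "kwargs": {
  "hand": [0.06, 0.06, 0.06, 0.06, 0.06],
  "travel": [
    [0.0209, -0.0388, -0.008],
    [0.0209, -0.0388, -0.008],
    [0.0209, -0.0388, -0.008],
    [0.0209, -0.0388, -0.008],
    [0.0209, -0.0388, -0.008]
  ],
  "yaw": [0, 0, 0, 0, 0]
}}

```text
time_s: 1.35
position: [0.3623, 0.1389, 0.168]
tool_rot: [[-0.961, 0.278, -0.0], [0.278, 0.961, 0.0], [0.0, -0.0, -1.0]]
ft_force: [0.6, -0.6, 0.4]
grip_width: 0.0599
gripper_force: 0.0
```

Request:
{"fn": "jog_arm", "kwargs": {
  "hand": [0.06, 0.06, 0.06, 0.06, 0.06],
  "travel": [
    [0.0209, -0.0388, -0.008],
    [0.0209, -0.0388, -0.008],
    [0.0209, -0.0388, -0.008],
    [0.0209, -0.0388, -0.008],
    [0.0209, -0.0388, -0.008]
  ],
  "yaw": [0, 0, 0, 0, 0]
}}

```text
time_s: 1.98
position: [0.4669, -0.0551, 0.1279]
tool_rot: [[-0.96, 0.278, -0.0], [0.278, 0.96, 0.0], [0.0, 0.0, -1.0]]
ft_force: [0.5, 0.4, 0.7]
grip_width: 0.0599
gripper_force: 0.0
```

Request:
{"fn": "jog_arm", "kwargs": {
  "hand": [0.06, 0.06, 0.06, 0.06, 0.06],
  "travel": [
    [0, 0, -0.03],
    [0, 0, -0.03],
    [0, 0, -0.01],
    [0, 0, 0],
    [0, 0, 0]
  ],
  "yaw": [0, 0, 0, 0, 0]
}}

```text
time_s: 2.6
position: [0.4669, -0.0538, 0.0592]
tool_rot: [[-0.961, 0.278, 0.002], [0.278, 0.961, -0.001], [-0.002, -0.0, -1.0]]
ft_force: [-0.2, -0.1, -1.2]
grip_width: 0.06
gripper_force: 0.0
```

Request:
{"fn": "jog_arm", "kwargs": {
  "hand": [0.06, 0.06, 0.06, 0.06, 0.06],
  "travel": [
    [0, 0, -0.015],
    [0, 0, -0.01],
    [0, 0, -0.006],
    [0, 0, 0],
    [0, 0, 0]
  ],
  "yaw": [0, 0, 0, 0, 0]
}}

```text
time_s: 3.22
position: [0.4666, -0.0538, 0.0276]
tool_rot: [[-0.961, 0.278, 0.001], [0.278, 0.961, -0.0], [-0.001, -0.0, -1.0]]
ft_force: [0.5, -0.0, 0.5]
grip_width: 0.06
gripper_force: 0.0
```

Request:
{"fn": "jog_arm", "kwargs": {
  "hand": [0.04, 0.03, 0.02, 0.02, 0.02],
  "travel": [
    [0, 0, 0],
    [0, 0, 0],
    [0, 0, 0],
    [0, 0, 0],
    [0, 0, 0]
  ],
  "yaw": [0, 0, 0, 0, 0]
}}

```text
time_s: 3.85
position: [0.4665, -0.0537, 0.0277]
tool_rot: [[-0.961, 0.278, 0.0], [0.278, 0.961, -0.0], [-0.0, -0.0, -1.0]]
ft_force: [-1.1, 1.1, 5.1]
grip_width: 0.0241
gripper_force: 39.0
```

```bash
python3 - <<'E'
from h import *
A=[]
for n,x,y in(("top",290,190),("side",270,180)):
    A.append(cv2.resize(env.get_image(n)[y:y+90,x:x+120,::-1],(400,300),interpolation=cv2.INTER_CUBIC))
cv2.imwrite("pics/g1.png",np.hstack(A))
E
```

```text
(no output)
```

View pics/g1.png

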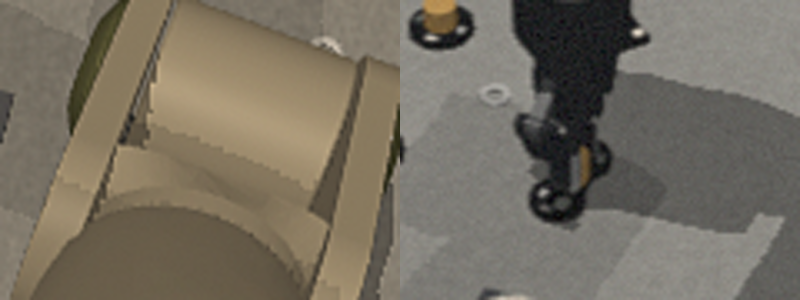

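The side crop shows the lobed board's capsule held between the fingers at (580,165). Next I'll lift, turn -86°, and carry it to its nest.

Request:
{"fn": "jog_arm", "kwargs": {
  "hand": [0.02, 0.02, 0.02, 0.02, 0.02],
  "travel": [
    [0, 0, 0.01],
    [0, 0, 0.03],
    [0, 0, 0.03],
    [0, 0.015, 0.01],
    [0, 0.015, 0]
  ],
  "yaw": [0, 0, 0, -0.15, -0.15]
}}

```text
time_s: 4.58
position: [0.4667, -0.0235, 0.1087]
tool_rot: [[-0.833, 0.554, 0.002], [0.554, 0.833, -0.001], [-0.002, 0.001, -1.0]]
ft_force: [-0.7, 0.7, -1.4]
grip_width: 0.0242
gripper_force: 39.3
```

Request:
{"fn": "jog_arm", "kwargs": {
  "hand": [0.02, 0.02, 0.02, 0.02, 0.02],
  "travel": [
    [0, 0.025, 0],
    [0, 0.025, 0],
    [0, 0.025, 0],
    [0, 0.02, 0],
    [0, 0.02, 0]
  ],
  "yaw": [-0.15, -0.15, -0.15, -0.15, -0.15]
}}

```text
time_s: 5.2
position: [0.4663, 0.092, 0.1078]
tool_rot: [[-0.232, 0.973, 0.0], [0.973, 0.232, 0.0], [-0.0, 0.0, -1.0]]
ft_force: [-0.5, 0.3, -0.2]
grip_width: 0.0241
gripper_force: 39.4
```

Request:
{"fn": "jog_arm", "kwargs": {
  "hand": [0.02, 0.02, 0.02, 0.02, 0.02],
  "travel": [
    [0, 0.006, 0],
    [0, 0, 0],
    [0, 0, 0],
    [0, 0, -0.02],
    [0, 0, -0.02]
  ],
  "yaw": [-0.15, -0.15, -0.15, 0, 0]
}}

```text
time_s: 5.82
position: [0.4665, 0.0973, 0.0674]
tool_rot: [[0.209, 0.978, 0.001], [0.978, -0.209, -0.0], [0.0, 0.001, -1.0]]
ft_force: [0.4, 0.1, -1.8]
grip_width: 0.0244
gripper_force: 39.3
```

```bash
python3 - <<'E'
from h import *
A=[]
for n,x,y in(("top",210,200),("side",255,230)):
    A.append(cv2.resize(env.get_image(n)[y:y+90,x:x+120,::-1],(400,300),interpolation=cv2.INTER_CUBIC))
cv2.imwrite("pics/g2.png",np.hstack(A)); print(env.observe()["position"])
E
```

```text
[0.46553005 0.09731337 0.06633211]
```

View pics/g2.png

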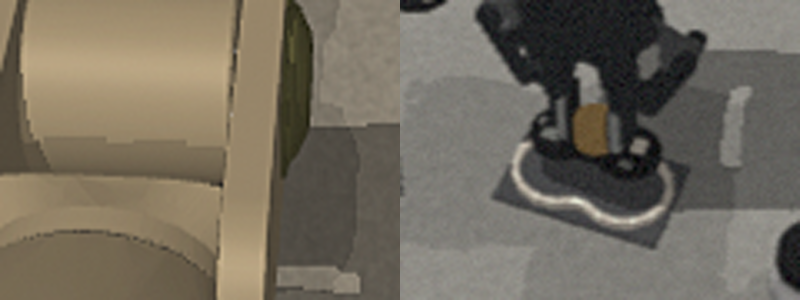

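The board is over the lobed nest and aligned with it. I'll set it down, release, and retreat toward the square board.

Request:
{"fn": "jog_arm", "kwargs": {
  "hand": [0.02, 0.02, 0.02, 0.02, 0.02],
  "travel": [
    [0, 0, -0.018],
    [0, 0, -0.012],
    [0, 0, -0.004],
    [0, 0, -0.0015],
    [0, 0, 0]
  ],
  "yaw": [0, 0, 0, 0, 0]
}}

```text
time_s: 6.55
position: [0.4666, 0.0973, 0.0322]
tool_rot: [[0.209, 0.978, 0.001], [0.978, -0.209, -0.0], [0.0, 0.001, -1.0]]
ft_force: [0.3, -0.4, -0.7]
grip_width: 0.0244
gripper_force: 39.4
```

Request:
{"fn": "jog_arm", "kwargs": {
  "hand": [0.03, 0.045, 0.06, 0.06, 0.06],
  "travel": [
    [0, 0, 0],
    [0, 0, 0],
    [0, 0, 0],
    [0, 0, 0.01],
    [0, 0, 0.03]
  ],
  "yaw": [0, 0, 0, 0, 0]
}}

```text
time_s: 7.18
position: [0.4659, 0.0973, 0.072]
tool_rot: [[0.21, 0.978, -0.003], [0.978, -0.21, 0.0], [-0.0, -0.003, -1.0]]
ft_force: [0.5, 0.5, 0.0]
grip_width: 0.06
gripper_force: 0.0
```

Request:
{"fn": "jog_arm", "kwargs": {
  "hand": [0.06, 0.06, 0.06, 0.06, 0.06],
  "travel": [
    [0, 0, 0.04],
    [-0.001, -0.0349, 0],
    [-0.001, -0.0349, 0],
    [-0.001, -0.0349, 0],
    [-0.001, -0.0349, 0]
  ],
  "yaw": [0, 0, 0, 0, 0]
}}

```text
time_s: 7.8
position: [0.4624, -0.0434, 0.1126]
tool_rot: [[0.209, 0.978, 0.001], [0.978, -0.209, -0.0], [-0.0, 0.001, -1.0]]
ft_force: [0.5, -0.4, 0.9]
grip_width: 0.0598
gripper_force: 0.0
```

Request:
{"fn": "jog_arm", "kwargs": {
  "hand": [0.06, 0.06, 0.06, 0.06, 0.06],
  "travel": [
    [-0.001, -0.0349, 0],
    [-0.001, -0.0349, 0],
    [-0.001, -0.0349, 0],
    [-0.001, -0.0349, 0],
    [-0.0015, -0.0339, 0]
  ],
  "yaw": [0, 0, 0, 0, 0]
}}

```text
time_s: 8.43
position: [0.4568, -0.217, 0.1125]
tool_rot: [[0.21, 0.978, 0.001], [0.978, -0.21, -0.0], [-0.0, 0.001, -1.0]]
ft_force: [1.1, 0.6, 0.5]
grip_width: 0.0602
gripper_force: 0.0
```

```bash
python3 - <<'E'
from h import *
im=env.get_image("side")[:,:,::-1]; cv2.imwrite("pics/s3.png",im); t=env.get_image("top")[:,:,::-1]; cv2.imwrite("pics/t3.png",t)
c=(.466,.0975)
A=[cv2.resize(ortho(n,i,c[0]-.06,c[0]+.06,c[1]-.06,c[1]+.06,.009),(300,300)) for n,i in(("top",t),("side",im))]
cv2.imwrite("pics/g3.png",np.hstack(A)); print(env.observe()["position"])
E
```

```text
[ 0.45702513 -0.21863299  0.11246243]
```

View pics/g3.png

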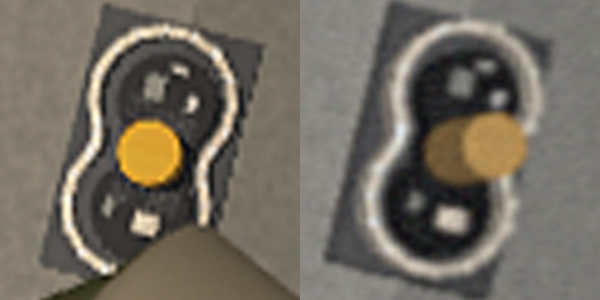

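The lobed board lies flat inside its rim with clearance all round. Next is the square board.

Request:
{"fn": "jog_arm", "kwargs": {
  "hand": [0.06, 0.06, 0.06, 0.06, 0.06],
  "travel": [
    [0, 0, -0.03],
    [0, 0, -0.03],
    [0, 0, -0.016],
    [0, 0, -0.008],
    [0, 0, 0]
  ],
  "yaw": [0, 0, 0, 0, 0]
}}

```text
time_s: 9.15
position: [0.457, -0.2155, 0.028]
tool_rot: [[0.209, 0.978, -0.0], [0.978, -0.209, 0.0], [0.0, -0.0, -1.0]]
ft_force: [-0.0, 0.2, 0.5]
grip_width: 0.0603
gripper_force: 0.0
```

Request:
{"fn": "jog_arm", "kwargs": {
  "hand": [0.04, 0.03, 0.02, 0.02, 0.02],
  "travel": [
    [0, 0, 0],
    [0, 0, 0],
    [0, 0, 0],
    [0, 0, 0],
    [0, 0, 0]
  ],
  "yaw": [0, 0, 0, 0, 0]
}}

```text
time_s: 9.78
position: [0.4572, -0.216, 0.0286]
tool_rot: [[0.209, 0.978, 0.001], [0.978, -0.209, -0.001], [-0.0, 0.001, -1.0]]
ft_force: [-1.4, 0.1, 5.6]
grip_width: 0.0242
gripper_force: 38.9
```

Request:
{"fn": "jog_arm", "kwargs": {
  "hand": [0.02, 0.02, 0.02, 0.02, 0.02],
  "travel": [
    [0, 0, 0.01],
    [0, 0, 0.03],
    [0, 0, 0.035],
    [0.008, 0.0145, 0.01],
    [0.016, 0.028, 0]
  ],
  "yaw": [0, 0, 0, 0, 0]
}}

```text
time_s: 10.4
position: [0.4814, -0.1728, 0.1135]
tool_rot: [[0.211, 0.977, 0.001], [0.977, -0.211, -0.001], [-0.0, 0.001, -1.0]]
ft_force: [0.9, -0.4, -0.6]
grip_width: 0.0243
gripper_force: 39.3
```

Request:
{"fn": "jog_arm", "kwargs": {
  "hand": [0.02, 0.02, 0.02, 0.02, 0.02],
  "travel": [
    [0.02, 0.035, 0],
    [0.02, 0.035, 0],
    [0.02, 0.035, 0],
    [0.02, 0.035, 0],
    [0.02, 0.035, 0]
  ],
  "yaw": [0, -0.07, -0.07, -0.07, -0.07]
}}

```text
time_s: 11.02
position: [0.5811, 0.004, 0.1122]
tool_rot: [[0.473, 0.881, -0.001], [0.881, -0.473, 0.0], [-0.0, -0.001, -1.0]]
ft_force: [0.2, -0.5, -0.1]
grip_width: 0.0243
gripper_force: 39.3
```

Request:
{"fn": "jog_arm", "kwargs": {
  "hand": [0.02, 0.02, 0.02, 0.02, 0.02],
  "travel": [
    [0.02, 0.035, 0],
    [0.02, 0.035, 0],
    [0.012, 0.022, 0],
    [0, 0, -0.025],
    [0, 0, -0.02]
  ],
  "yaw": [0, 0, 0, 0, 0]
}}

```text
time_s: 11.65
position: [0.6322, 0.0952, 0.0662]
tool_rot: [[0.47, 0.882, -0.002], [0.882, -0.47, 0.0], [-0.001, -0.002, -1.0]]
ft_force: [-0.8, 1.1, -0.3]
grip_width: 0.0241
gripper_force: 39.3
```

```bash
python3 - <<'E'
from h import *
A=[cv2.resize(env.get_image("side")[230:320,175:295,::-1],(400,300),interpolation=cv2.INTER_CUBIC)]
cv2.imwrite("pics/g4.png",np.hstack(A)); print(env.observe()["position"])
E
```

```text
[0.63099161 0.094993   0.06349769]
```

View pics/g4.png

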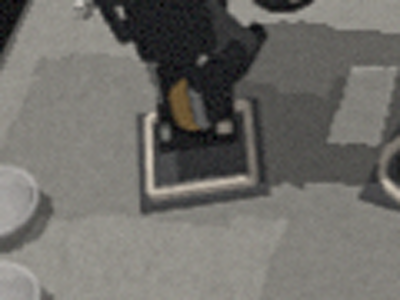

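The square board is aligned above its nest. I'll lower, release, and go to the round board.

Request:
{"fn": "jog_arm", "kwargs": {
  "hand": [0.02, 0.02, 0.02, 0.02, 0.02],
  "travel": [
    [0, 0, -0.018],
    [0, 0, -0.012],
    [0, 0, -0.005],
    [0, 0, -0.0015],
    [0, 0, 0]
  ],
  "yaw": [0, 0, 0, 0, 0]
}}

```text
time_s: 12.32
position: [0.6326, 0.0938, 0.0326]
tool_rot: [[0.472, 0.882, -0.0], [0.882, -0.472, 0.0], [-0.0, -0.0, -1.0]]
ft_force: [-5.0, 1.1, 7.8]
grip_width: 0.0244
gripper_force: 40.1
```

Request:
{"fn": "jog_arm", "kwargs": {
  "hand": [0.03, 0.045, 0.06, 0.06, 0.06],
  "travel": [
    [0, 0, 0],
    [0, 0, 0],
    [0, 0, 0],
    [0, 0, 0.01],
    [0, 0, 0.03]
  ],
  "yaw": [0, 0, 0, 0, 0]
}}

```text
time_s: 12.95
position: [0.6323, 0.0937, 0.071]
tool_rot: [[0.472, 0.882, -0.003], [0.882, -0.472, 0.0], [-0.001, -0.003, -1.0]]
ft_force: [0.2, -0.3, 0.5]
grip_width: 0.06
gripper_force: 0.0
```

Request:
{"fn": "jog_arm", "kwargs": {
  "hand": [0.06, 0.06, 0.06, 0.06, 0.06],
  "travel": [
    [0, 0, 0.04],
    [-0.0057, -0.0376, 0],
    [-0.0057, -0.0376, 0],
    [-0.0057, -0.0376, 0],
    [-0.0057, -0.0376, 0]
  ],
  "yaw": [0, 0, 0, 0, 0]
}}

```text
time_s: 13.58
position: [0.61, -0.0579, 0.1121]
tool_rot: [[0.471, 0.882, 0.001], [0.882, -0.471, -0.0], [0.0, 0.001, -1.0]]
ft_force: [-0.3, 0.2, -0.3]
grip_width: 0.0602
gripper_force: 0.0
```

Request:
{"fn": "jog_arm", "kwargs": {
  "hand": [0.06, 0.06, 0.06, 0.06, 0.06],
  "travel": [
    [-0.0057, -0.0376, 0],
    [-0.0057, -0.0376, 0],
    [-0.0057, -0.0376, 0],
    [-0.0059, -0.0376, -0.02],
    [0, 0, -0.03]
  ],
  "yaw": [0, 0, 0, 0, 0]
}}

```text
time_s: 14.2
position: [0.5873, -0.2102, 0.0622]
tool_rot: [[0.474, 0.88, 0.003], [0.88, -0.474, -0.002], [-0.0, 0.004, -1.0]]
ft_force: [0.0, 0.6, 0.3]
grip_width: 0.0598
gripper_force: 0.0
```

Request:
{"fn": "jog_arm", "kwargs": {
  "hand": [0.06, 0.06, 0.06, 0.06, 0.06],
  "travel": [
    [0, 0, -0.02],
    [0, 0, -0.01],
    [0, 0, -0.003],
    [0, 0, 0],
    [0, 0, 0]
  ],
  "yaw": [0, 0, 0, 0, 0]
}}

```text
time_s: 14.82
position: [0.5875, -0.2072, 0.0291]
tool_rot: [[0.471, 0.882, 0.001], [0.882, -0.471, -0.001], [-0.0, 0.001, -1.0]]
ft_force: [-0.8, -0.7, -0.4]
grip_width: 0.06
gripper_force: 0.0
```

Request:
{"fn": "jog_arm", "kwargs": {
  "hand": [0.04, 0.03, 0.02, 0.02, 0.02],
  "travel": [
    [0, 0, 0],
    [0, 0, 0],
    [0, 0, 0],
    [0, 0, 0],
    [0, 0, 0]
  ],
  "yaw": [0, 0, 0, 0, 0]
}}

```text
time_s: 15.45
position: [0.5873, -0.2072, 0.0288]
tool_rot: [[0.472, 0.882, 0.001], [0.882, -0.472, -0.0], [-0.0, 0.001, -1.0]]
ft_force: [-0.4, -0.3, 6.0]
grip_width: 0.0239
gripper_force: 39.2
```

```bash
python3 - <<'E'
from h import *
c=(.6328,.0935)
A=[cv2.resize(ortho(n,env.get_image(n)[:,:,::-1],c[0]-.06,c[0]+.06,c[1]-.06,c[1]+.06,.009),(300,300)) for n in("top","side")]
cv2.imwrite("pics/g5.png",np.hstack(A))
E
```

```text
(no output)
```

View pics/g5.png

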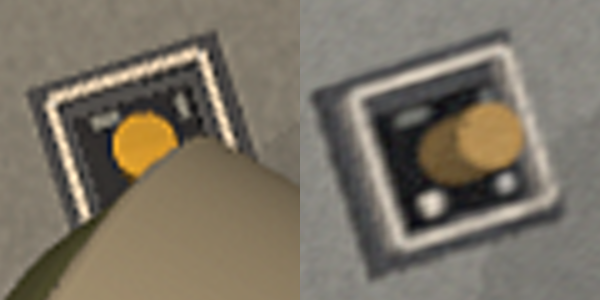

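The square board is in its nest. Now I'll carry the round board, which is already gripped.

Request:
{"fn": "jog_arm", "kwargs": {
  "hand": [0.02, 0.02, 0.02, 0.02, 0.02],
  "travel": [
    [0, 0, 0.01],
    [0, 0, 0.03],
    [0, 0, 0.035],
    [0, 0.02, 0.01],
    [-0.003, 0.04, 0]
  ],
  "yaw": [0, 0, 0, 0, 0]
}}

```text
time_s: 16.18
position: [0.584, -0.1464, 0.1135]
tool_rot: [[0.473, 0.881, 0.001], [0.881, -0.473, -0.0], [0.0, 0.001, -1.0]]
ft_force: [-0.0, 0.2, -1.7]
grip_width: 0.024
gripper_force: 39.3
```

Request:
{"fn": "jog_arm", "kwargs": {
  "hand": [0.02, 0.02, 0.02, 0.02, 0.02],
  "travel": [
    [-0.003, 0.04, 0],
    [-0.003, 0.04, 0],
    [-0.003, 0.04, 0],
    [-0.003, 0.04, 0],
    [-0.003, 0.04, 0]
  ],
  "yaw": [0, 0, 0, 0, 0]
}}

```text
time_s: 16.8
position: [0.5679, 0.0553, 0.1125]
tool_rot: [[0.471, 0.882, -0.002], [0.882, -0.471, 0.0], [-0.001, -0.002, -1.0]]
ft_force: [0.2, -0.3, -0.8]
grip_width: 0.0239
gripper_force: 39.3
```

Request:
{"fn": "jog_arm", "kwargs": {
  "hand": [0.02, 0.02, 0.02, 0.02, 0.02],
  "travel": [
    [-0.003, 0.04, 0],
    [-0.003, 0.04, 0],
    [-0.003, 0.04, 0],
    [-0.003, 0.04, 0],
    [0, 0.03, 0]
  ],
  "yaw": [0, 0, 0, 0, 0]
}}

```text
time_s: 17.42
position: [0.5554, 0.2454, 0.1124]
tool_rot: [[0.47, 0.883, -0.002], [0.883, -0.47, -0.0], [-0.001, -0.002, -1.0]]
ft_force: [0.4, -0.0, 0.4]
grip_width: 0.0238
gripper_force: 39.3
```

Request:
{"fn": "jog_arm", "kwargs": {
  "hand": [0.02, 0.02, 0.02, 0.02, 0.02],
  "travel": [
    [0, 0.0135, 0],
    [0, 0, -0.02],
    [0, 0, -0.025],
    [0, 0, 0],
    [0, 0, 0]
  ],
  "yaw": [0, 0, 0, 0, 0]
}}

```text
time_s: 18.05
position: [0.5574, 0.2563, 0.069]
tool_rot: [[0.472, 0.882, 0.001], [0.882, -0.472, 0.0], [0.0, 0.001, -1.0]]
ft_force: [-0.5, -0.1, 0.2]
grip_width: 0.0241
gripper_force: 39.3
```

```bash
python3 - <<'E'
from h import *
A=[cv2.resize(env.get_image("side")[300:390,195:315,::-1],(400,300),interpolation=cv2.INTER_CUBIC)]
cv2.imwrite("pics/g6.png",np.hstack(A)); print(env.observe()["position"])
E
```

```text
[0.55754483 0.25630765 0.06931861]
```

View pics/g6.png

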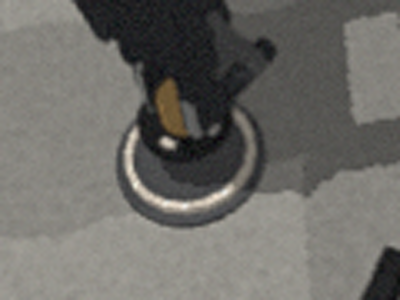

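The round board is over its nest. I'll set it down, then approach the card.

Request:
{"fn": "jog_arm", "kwargs": {
  "hand": [0.02, 0.02, 0.02, 0.02, 0.02],
  "travel": [
    [0, 0, -0.018],
    [0, 0, -0.012],
    [0, 0, -0.0045],
    [0, 0, -0.0015],
    [0, 0, 0]
  ],
  "yaw": [0, 0, 0, 0, 0]
}}

```text
time_s: 18.73
position: [0.5574, 0.2565, 0.0328]
tool_rot: [[0.472, 0.882, 0.001], [0.882, -0.472, 0.0], [0.001, 0.001, -1.0]]
ft_force: [0.4, 0.4, 0.3]
grip_width: 0.0244
gripper_force: 39.3
```

Request:
{"fn": "jog_arm", "kwargs": {
  "hand": [0.03, 0.045, 0.06, 0.06, 0.06],
  "travel": [
    [0, 0, 0],
    [0, 0, 0],
    [0, 0, 0],
    [0, 0, 0.01],
    [0, 0, 0.03]
  ],
  "yaw": [0, 0, 0, 0, 0]
}}

```text
time_s: 19.35
position: [0.5565, 0.2562, 0.0722]
tool_rot: [[0.472, 0.882, -0.003], [0.882, -0.472, -0.001], [-0.002, -0.002, -1.0]]
ft_force: [-0.3, -0.5, 0.5]
grip_width: 0.0601
gripper_force: 0.0
```

Request:
{"fn": "jog_arm", "kwargs": {
  "hand": [0.06, 0.06, 0.06, 0.06, 0.06],
  "travel": [
    [0, 0, 0.045],
    [0, 0, 0.045],
    [-0.024, 0.0215, 0],
    [-0.025, 0.02, 0],
    [-0.025, 0.02, 0]
  ],
  "yaw": [0, 0, 0.05, 0.1, 0.097]
}}

```text
time_s: 19.98
position: [0.4823, 0.3184, 0.1632]
tool_rot: [[0.239, 0.971, 0.001], [0.971, -0.239, 0.0], [0.001, 0.001, -1.0]]
ft_force: [0.1, 0.2, 0.5]
grip_width: 0.06
gripper_force: 0.0
```

Request:
{"fn": "jog_arm", "kwargs": {
  "hand": [0.06, 0.06, 0.06, 0.06, 0.06],
  "travel": [
    [-0.025, 0.02, 0],
    [-0.025, 0.02, 0],
    [0, 0, 0],
    [0, 0, 0],
    [0, 0, 0]
  ],
  "yaw": [0, 0, 0, 0, 0]
}}

```text
time_s: 20.6
position: [0.4339, 0.3574, 0.1625]
tool_rot: [[0.243, 0.97, 0.0], [0.97, -0.243, 0.0], [0.0, 0.0, -1.0]]
ft_force: [0.5, 0.1, 0.4]
grip_width: 0.0596
gripper_force: 0.0
```

```bash
python3 - <<'E'
from h import *
t=env.get_image("top")[:,:,::-1]; s=env.get_image("side")[:,:,::-1]
cv2.imwrite("pics/t7.png",t); cv2.imwrite("pics/s7.png",s)
c=(.557,.257)
A=[cv2.resize(ortho(n,i,c[0]-.06,c[0]+.06,c[1]-.06,c[1]+.06,.009),(266,266)) for n,i in(("top",t),("side",s))]
A.append(cv2.resize(s[350:440,270:360],(266,266),interpolation=cv2.INTER_CUBIC))
cv2.imwrite("pics/g7.png",np.hstack(A)); print(env.observe()["position"])
E
```

```text
[0.43370567 0.35741888 0.16231406]
```

View pics/g7.png

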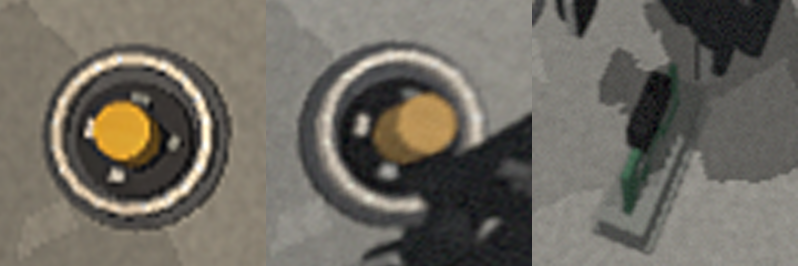

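The round board lies in its nest. I'll check the connector's position and height by comparing a projected box model with the dark blob in both initial views, fitting position and yaw.

```bash
python3 - <<'E'
from h import *
B={}
for n,(x,y,w,h) in (("top",(100,240,65,30)),("side",(295,365,32,50))):
    im=cv2.imread(f"pics/{n}0.png")[y:y+h,x:x+w].astype(int)
    m=((im.max(2)<52)&(im[...,1]-im[...,2]<12)).astype(np.uint8)
    k,l,st,ce=cv2.connectedComponentsWithStats(m); i=1+st[1:,4].argmax(); m=(l==i).astype(np.uint8)
    c,_=cv2.findContours(m,0,cv2.CHAIN_APPROX_NONE); B[n]=(np.vstack(c)[:,0]+[x,y]).astype(float); print(n,st[i])
D=np.array([[np.cos(a),np.sin(a)] for a in np.arange(0,2*np.pi,np.pi/8)])
def box(p):
    x,y,z,a,=p; g=np.array([[i,j,k] for i in(-.006,.006) for j in(-.018,.018) for k in(-.022,0)])
    c,s=np.cos(a),np.sin(a); ux,uy=np.array([s,-c]),np.array([c,s])
    return np.c_[[x,y]+g[:,:1]*ux+g[:,1:2]*uy,z+g[:,2]]
def f(p): return np.concatenate([(proj(n,box(p))@D.T).max(0)-((B[n]@D.T).max(0)+.4) for n in B])
r=least_squares(f,[.433,.358,.087,np.radians(76)],loss="soft_l1"); print(r.x[:3].round(4),np.degrees(r.x[3]).round(1),r.fun.round(1))
E
```

```text
top [ 11  11  25  11 128]
side [  7  10  16  27 236]
[0.4326 0.3576 0.0865] 74.1 [ 0.6  0.3  0.6  0.3  0.   0.3  0.7  0.7  0.6 -0.3  0.9  1.3  1.5  0.7
  0.9  0.8  0.7  0.7  0.6  0.9  1.   0.2  1.4  1.   0.2 -0.   0.1  0.8
  1.3  0.3  1.   1.4]
```

The fitted connector is at (.4326, .3576) with its top at .0865, which agrees with the text. I'll grip it now and lift.

Request:
{"fn": "jog_arm", "kwargs": {
  "hand": [0.06, 0.06, 0.06, 0.06, 0.06],
  "travel": [
    [0, 0, -0.03],
    [0, 0, -0.03],
    [0, 0, -0.02],
    [0, 0, -0.008],
    [0, 0, 0]
  ],
  "yaw": [0, 0, 0, 0, 0]
}}

```text
time_s: 21.32
position: [0.4334, 0.3578, 0.0743]
tool_rot: [[0.242, 0.97, -0.0], [0.97, -0.242, -0.0], [-0.0, -0.0, -1.0]]
ft_force: [-0.2, 1.1, -0.6]
grip_width: 0.0601
gripper_force: 0.0
```

Request:
{"fn": "jog_arm", "kwargs": {
  "hand": [0.04, 0.03, 0.02, 0.01, 0.005],
  "travel": [
    [0, 0, 0],
    [0, 0, 0],
    [0, 0, 0],
    [0, 0, 0],
    [0, 0, 0]
  ],
  "yaw": [0, 0, 0, 0, 0]
}}

```text
time_s: 21.95
position: [0.4334, 0.358, 0.0747]
tool_rot: [[0.242, 0.97, 0.001], [0.97, -0.242, 0.0], [0.0, 0.001, -1.0]]
ft_force: [-0.2, -0.6, 3.3]
grip_width: 0.0116
gripper_force: 39.7
```

Request:
{"fn": "jog_arm", "kwargs": {
  "hand": [0.005, 0.005, 0.005, 0.005, 0.005],
  "travel": [
    [0, 0, 0],
    [0, 0, 0.003],
    [0, 0, 0.005],
    [0, 0, 0.008],
    [0, 0, 0.01]
  ],
  "yaw": [0, 0, 0, 0, 0]
}}

```text
time_s: 22.58
position: [0.4329, 0.3579, 0.1009]
tool_rot: [[0.242, 0.97, -0.001], [0.97, -0.242, -0.0], [-0.0, -0.001, -1.0]]
ft_force: [-0.4, 0.4, -1.7]
grip_width: 0.0118
gripper_force: 39.2
```

Request:
{"fn": "jog_arm", "kwargs": {
  "hand": [0.005, 0.005, 0.005, 0.005, 0.005],
  "travel": [
    [0, 0, 0.02],
    [0, 0, 0.03],
    [0, -0.01, 0.02],
    [-0.001, -0.025, 0],
    [-0.001, -0.04, 0]
  ],
  "yaw": [0, 0, 0, 0, 0]
}}

```text
time_s: 23.2
position: [0.4308, 0.2827, 0.1711]
tool_rot: [[0.24, 0.971, 0.001], [0.971, -0.24, 0.001], [0.001, 0.001, -1.0]]
ft_force: [0.3, -0.4, -1.2]
grip_width: 0.0112
gripper_force: 39.2
```

Request:
{"fn": "jog_arm", "kwargs": {
  "hand": [0.005, 0.005, 0.005, 0.005, 0.005],
  "travel": [
    [-0.001, -0.045, 0],
    [-0.001, -0.045, 0],
    [-0.001, -0.045, 0],
    [-0.001, -0.045, 0],
    [-0.001, -0.045, 0]
  ],
  "yaw": [0, 0.045, 0.05, 0.05, 0.05]
}}

```text
time_s: 23.82
position: [0.4258, 0.0566, 0.171]
tool_rot: [[0.047, 0.999, 0.001], [0.999, -0.047, 0.0], [0.0, 0.001, -1.0]]
ft_force: [1.0, -0.2, 0.3]
grip_width: 0.0113
gripper_force: 39.2
```

Request:
{"fn": "jog_arm", "kwargs": {
  "hand": [0.005, 0.005, 0.005, 0.005, 0.005],
  "travel": [
    [-0.001, -0.045, 0],
    [-0.001, -0.045, 0],
    [-0.001, -0.045, 0],
    [-0.001, -0.045, 0],
    [-0.001, -0.045, 0]
  ],
  "yaw": [0.05, 0.05, 0.05, 0.05, 0.05]
}}

```text
time_s: 24.45
position: [0.4209, -0.1684, 0.171]
tool_rot: [[-0.201, 0.98, 0.001], [0.98, 0.201, -0.0], [-0.0, 0.001, -1.0]]
ft_force: [1.0, 0.5, -0.5]
grip_width: 0.0113
gripper_force: 39.2
```

Request:
{"fn": "jog_arm", "kwargs": {
  "hand": [0.005, 0.005, 0.005, 0.005, 0.005],
  "travel": [
    [-0.001, -0.045, 0],
    [-0.001, -0.045, 0],
    [-0.001, -0.045, 0],
    [0, -0.0395, 0],
    [0, 0, 0]
  ],
  "yaw": [0, 0, 0, 0, 0]
}}

```text
time_s: 25.08
position: [0.4178, -0.3436, 0.1705]
tool_rot: [[-0.197, 0.98, 0.0], [0.98, 0.197, -0.0], [-0.001, 0.0, -1.0]]
ft_force: [-0.2, 0.5, -0.9]
grip_width: 0.0113
gripper_force: 39.1
```

```bash
python3 - <<'E'
from h import *
o=env.observe(); print(o["position"],o["tool_rot"][:,1])
s=env.get_image("side")[:,:,::-1]; t=env.get_image("top")[:,:,::-1]
cv2.imwrite("pics/s8.png",s); cv2.imwrite("pics/t8.png",t)
T=cv2.imread("pics/top0.png")
# post model on clean top0 + side0: top outline centre of each post at z=.064
a=cv2.resize(s[95:185,300:420],(400,300),interpolation=cv2.INTER_CUBIC)
a2=cv2.resize(T[235:295,460:540],(400,300),interpolation=cv2.INTER_CUBIC)
cv2.imwrite("pics/g8.png",np.hstack([a,a2]))
E
```

```text
[ 0.41782109 -0.3436196   0.17053259] [9.80375867e-01 1.97137219e-01 2.77450083e-04]
```

View pics/g8.png

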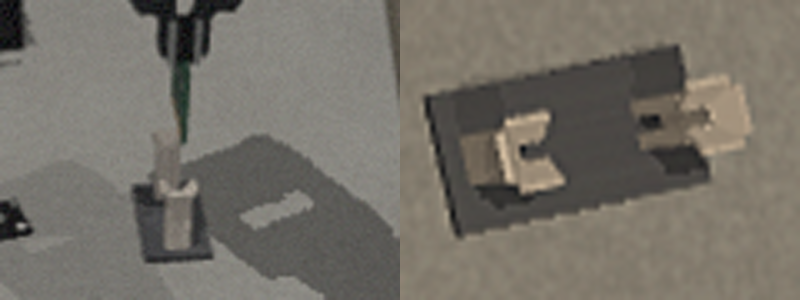

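The side crop shows the card held edge-on above the posts: card bottom near (183,140), posts at (165,150) and (178,190). Before lowering I'll refine the guides from the clean picture and check the held card against its projected model.

```bash
python3 - <<'E'
from h import *
from fit import *
L=back("top",(484.4,265),.064);Rr=back("top",(521.6,258),.064); print("grooves top",L,Rr,(L+Rr)/2,np.degrees(np.arctan2(*(L-Rr)[::-1])))
L=back("side",(353.4,151.1),.064);Rr=back("side",(349.5,134.9),.064); print("posts side",L,Rr,(L+Rr)/2)
tcp=np.array([.4178,-.3436,.1705]); a=np.radians(101.4)
def card(x,y,a,zb,hx=.002,hy=.035,h=.062):
    uy=np.array([np.cos(a),np.sin(a)]);ux=np.array([np.sin(a),-np.cos(a)])
    return np.array([np.r_[[x,y]+i*hx*ux+j*hy*uy,zb+k*h] for i in(-1,1) for j in(-1,1) for k in(0,1)])
for n in("side","top"):
    im=cv2.imread(f"pics/{n[0]}8.png").astype(int)
    P=proj(n,card(tcp[0],tcp[1],a,tcp[2]-.0697))
    lo=P.min(0).astype(int)-8;hi=P.max(0).astype(int)+8
    m=((im[...,1]-im[...,2]>12)&(im[...,1]-im[...,0]>3)).astype(np.uint8); m[:lo[1]]=0;m[hi[1]:]=0;m[:,:lo[0]]=0;m[:,hi[0]:]=0
    ys,xs=np.nonzero(m); print(n,"pred",P.round(1).tolist())
    if len(xs): print(" green",xs.min(),xs.max(),ys.min(),ys.max(),len(xs),[(y,xs[ys==y].min(),xs[ys==y].max()) for y in range(ys.min(),ys.max()+1,3) if (ys==y).any()])
# fit guide posts/plate: plate hull with 6 mm thickness in both views
B={}
for n in("top","side"):
    im=cv2.imread(f"pics/{n}0.png"); x,y,w_,h_=((455,235,90,55) if n=="top" else (335,145,35,35))
    m=cv2.inRange(im[y:y+h_,x:x+w_].max(2),0,85); m=biggest(cv2.morphologyEx(m,cv2.MORPH_CLOSE,np.ones((3,3))))
    B[n]=np.argwhere(m)[:,::-1]+[x,y]; print(n,len(B[n]),B[n].min(0),B[n].max(0))
D=np.array([[np.cos(t),np.sin(t)] for t in np.arange(0,2*np.pi,np.pi/8)])
for use in(["top"],["top","side"]):
    f=lambda p:np.concatenate([(proj(n,card(p[0],p[1],p[2],0,.028,.052,.006))@D.T).max(0)-(B[n]@D.T).max(0)-.4 for n in use])
    r=least_squares(f,[.418,-.342,np.radians(101.5)],loss="soft_l1",f_scale=.5); print("plate",use,r.x[:2].round(4),np.degrees(r.x[2]).round(1),r.fun.round(1))
E
```

```text
grooves top [ 0.41118175 -0.30454435] [ 0.4237828  -0.37529416] [ 0.41748228 -0.33991926] 100.09889578233856
posts side [ 0.41213912 -0.30338268] [ 0.42820485 -0.37907041] [ 0.42017199 -0.34122655]
side pred [[352.0, 123.4], [353.0, 102.4], [355.4, 137.8], [356.6, 116.4], [350.5, 123.5], [351.4, 102.4], [353.9, 137.9], [355.0, 116.4]]
 green 352 356 113 137 46 [(113, np.int64(355), np.int64(355)), (116, np.int64(355), np.int64(356)), (119, np.int64(355), np.int64(356)), (122, np.int64(355), np.int64(356)), (125, np.int64(354), np.int64(355)), (128, np.int64(355), np.int64(355)), (131, np.int64(354), np.int64(355)), (134, np.int64(355), np.int64(355)), (137, np.int64(355), np.int64(355))]
top pred [[532.0, 257.7], [548.7, 256.1], [494.5, 265.7], [508.4, 264.7], [531.5, 255.5], [548.1, 253.7], [494.0, 263.5], [507.8, 262.3]]
 green 493 516 262 266 61 [(262, np.int64(514), np.int64(516)), (265, np.int64(493), np.int64(510))]
top 1133 [465 244] [521 281]
side 287 [339 150] [363 173]
plate ['top'] [ 0.4181 -0.3433] 101.5 [0.5 0.7 0.7 0.4 0.1 0.3 0.3 0.1 0.7 0.7 0.4 0.1 0.5 0.5 0.3 0. ]
plate ['top', 'side'] [ 0.4187 -0.3432] 101.5 [ 0.5  0.5  0.4  0.  -0.2  0.   0.2  0.1  0.8  0.8  0.7  0.4  0.9  0.8
  0.5  0.1  0.5  0.7  0.8  0.7  0.5  0.4  0.1 -0.2 -0.4  0.3  0.3 -0.
  0.6  3.2  2.2  0.8]
```

The plate fit puts the guides at (.4185, -.3433) at 101.5°, and the held card matches its predicted pixels. I'll apply a small correction and lower to the mouths.

Request:
{"fn": "jog_arm", "kwargs": {
  "hand": [0.005, 0.005, 0.005, 0.005, 0.005],
  "travel": [
    [0.001, -0.0018, -0.01],
    [0, 0, -0.015],
    [0, 0, -0.006],
    [0, 0, 0],
    [0, 0, 0]
  ],
  "yaw": [0, 0, 0, 0, 0]
}}

```text
time_s: 25.8
position: [0.4193, -0.3435, 0.1395]
tool_rot: [[-0.2, 0.98, 0.0], [0.98, 0.2, -0.0], [-0.0, 0.0, -1.0]]
ft_force: [0.0, 0.4, -0.5]
grip_width: 0.0115
gripper_force: 39.1
```

Request:
{"fn": "jog_arm", "kwargs": {
  "hand": [0.005, 0.005, 0.005, 0.005, 0.005],
  "travel": [
    [0, 0, -0.004],
    [0, 0, -0.004],
    [0, 0, -0.004],
    [0, 0, -0.003],
    [0, 0, 0]
  ],
  "yaw": [0, 0, 0, 0, 0]
}}

```text
time_s: 26.42
position: [0.4191, -0.3433, 0.1241]
tool_rot: [[-0.2, 0.98, -0.0], [0.98, 0.2, 0.0], [0.0, -0.0, -1.0]]
ft_force: [1.2, -0.5, -0.3]
grip_width: 0.0114
gripper_force: 39.1
```

Request:
{"fn": "jog_arm", "kwargs": {
  "hand": [0.005, 0.005, 0.005, 0.005, 0.005],
  "travel": [
    [0, 0, -0.003],
    [0, 0, -0.003],
    [0, 0, -0.003],
    [0, 0, -0.003],
    [0, 0, 0]
  ],
  "yaw": [0, 0, 0, 0, 0]
}}

```text
time_s: 27.05
position: [0.4191, -0.3433, 0.1121]
tool_rot: [[-0.2, 0.98, -0.0], [0.98, 0.2, 0.0], [0.0, -0.0, -1.0]]
ft_force: [0.4, -0.0, -1.0]
grip_width: 0.0112
gripper_force: 39.1
```

Request:
{"fn": "jog_arm", "kwargs": {
  "hand": [0.005, 0.005, 0.005, 0.005, 0.005],
  "travel": [
    [0, 0, -0.004],
    [0, 0, -0.004],
    [0, 0, -0.004],
    [0, 0, -0.004],
    [0, 0, 0]
  ],
  "yaw": [0, 0, 0, 0, 0]
}}

```text
time_s: 27.68
position: [0.419, -0.3433, 0.096]
tool_rot: [[-0.2, 0.98, -0.0], [0.98, 0.2, 0.0], [0.001, -0.0, -1.0]]
ft_force: [0.6, -0.2, -0.5]
grip_width: 0.0112
gripper_force: 39.1
```

Request:
{"fn": "jog_arm", "kwargs": {
  "hand": [0.005, 0.005, 0.005, 0.005, 0.005],
  "travel": [
    [0, 0, -0.005],
    [0, 0, -0.005],
    [0, 0, -0.005],
    [0, 0, -0.002],
    [0, 0, 0]
  ],
  "yaw": [0, 0, 0, 0, 0]
}}

```text
time_s: 28.3
position: [0.4191, -0.3434, 0.0792]
tool_rot: [[-0.2, 0.98, -0.0], [0.98, 0.2, 0.0], [0.0, -0.0, -1.0]]
ft_force: [0.2, 0.1, -0.5]
grip_width: 0.0115
gripper_force: 39.1
```

Request:
{"fn": "jog_arm", "kwargs": {
  "hand": [0.005, 0.005, 0.005, 0.005, 0.005],
  "travel": [
    [0, 0, -0.001],
    [0, 0, -0.001],
    [0, 0, -0.001],
    [0, 0, 0],
    [0, 0, 0]
  ],
  "yaw": [0, 0, 0, 0, 0]
}}

```text
time_s: 28.92
position: [0.4191, -0.3434, 0.0763]
tool_rot: [[-0.2, 0.98, -0.0], [0.98, 0.2, 0.0], [0.0, -0.0, -1.0]]
ft_force: [0.5, -0.4, -1.0]
grip_width: 0.0111
gripper_force: 39.1
```

Nearly home. I'll creep down until I feel contact.

Request:
{"fn": "jog_arm", "kwargs": {
  "hand": [0.005, 0.005, 0.005, 0.005, 0.005],
  "travel": [
    [0, 0, -0.0005],
    [0, 0, -0.0005],
    [0, 0, -0.0003],
    [0, 0, 0],
    [0, 0, 0]
  ],
  "yaw": [0, 0, 0, 0, 0]
}}

```text
time_s: 29.55
position: [0.4192, -0.3435, 0.0757]
tool_rot: [[-0.2, 0.98, 0.0], [0.98, 0.2, -0.001], [-0.001, 0.0, -1.0]]
ft_force: [-0.7, 2.0, 6.5]
grip_width: 0.0116
gripper_force: 40.2
```

I have contact exactly at the predicted home height. I'll release, retreat and check.

Request:
{"fn": "jog_arm", "kwargs": {
  "hand": [0.015, 0.025, 0.04, 0.05, 0.06],
  "travel": [
    [0, 0, 0],
    [0, 0, 0],
    [0, 0, 0],
    [0, 0, 0],
    [0, 0, 0]
  ],
  "yaw": [0, 0, 0, 0, 0]
}}

```text
time_s: 30.18
position: [0.4191, -0.3434, 0.075]
tool_rot: [[-0.2, 0.98, -0.0], [0.98, 0.2, 0.0], [0.0, -0.0, -1.0]]
ft_force: [-1.2, 0.4, -0.1]
grip_width: 0.0599
gripper_force: 0.0
```

Request:
{"fn": "jog_arm", "kwargs": {
  "hand": [0.06, 0.06, 0.06, 0.06, 0.06],
  "travel": [
    [0, 0, 0.01],
    [0, 0, 0.03],
    [0, 0, 0.04],
    [0, 0, 0.04],
    [0, 0, 0.04]
  ],
  "yaw": [0, 0, 0, 0, 0]
}}

```text
time_s: 30.8
position: [0.419, -0.3432, 0.2372]
tool_rot: [[-0.2, 0.98, 0.0], [0.98, 0.2, -0.001], [-0.001, 0.0, -1.0]]
ft_force: [0.4, 0.0, -0.6]
grip_width: 0.0599
gripper_force: 0.0
```

Request:
{"fn": "jog_arm", "kwargs": {
  "hand": [0.06, 0.06, 0.06, 0.06, 0.06],
  "travel": [
    [-0.03, -0.02, 0.01],
    [-0.04, -0.02, 0],
    [-0.04, -0.02, 0],
    [-0.03, -0.02, 0],
    [0, 0, 0]
  ],
  "yaw": [0, 0, 0, 0, 0]
}}

```text
time_s: 31.42
position: [0.2776, -0.4244, 0.2456]
tool_rot: [[-0.196, 0.981, 0.0], [0.981, 0.196, -0.001], [-0.001, -0.0, -1.0]]
ft_force: [0.2, 1.6, -0.4]
grip_width: 0.0601
gripper_force: 0.0
```

```bash
python3 - <<'E'
from h import *
print(env.observe()["position"])
s=env.get_image("side")[:,:,::-1]; t=env.get_image("top")[:,:,::-1]
a=cv2.resize(t[130:300,150:560],(800,332),interpolation=cv2.INTER_CUBIC)
b=cv2.resize(s[110:190,300:420],(399,266),interpolation=cv2.INTER_CUBIC); c=cv2.resize(s[140:390,190:390],(401,266))
cv2.imwrite("pics/fin.png",np.vstack([a,np.hstack([b,c])]))
E
```

```text
[ 0.27760052 -0.42437114  0.24563639]
```

View pics/fin.png

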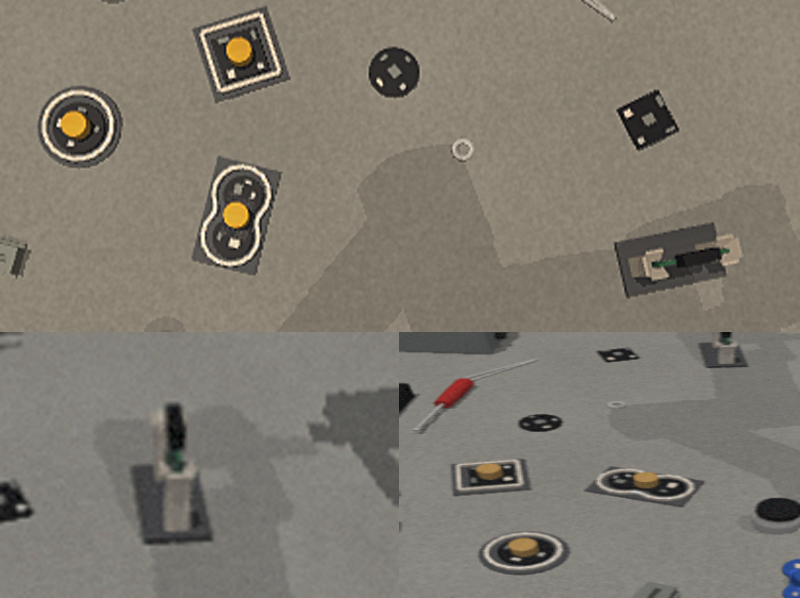

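The final picture shows the three boards in their holders at (237,50), (73,124) and (236,215). The card is seated between the guides at (698,256), and the arm is clear. I'm handing in.

```bash
python3 -c "
from rig import env
print(env.close_job())"
```

```text
the job is handed in; nothing more can be done
None
```

The job is handed in at about 31 s: the last pictures show all three sensor boards flat in their own holders, then the card slid home in its guides (contact felt at the expected height), with everything released and the arm clear; the judge's result was not shown.

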